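# Close the slide incubator: lid in at the back edge first, pivot down, snap the catch

## Robot

A 6-joint arm with a two-finger parallel gripper is mounted at the origin on a cart in front of the work surface, level with it; the furniture and walls round the work are solid. World frame = base frame: x ahead of the robot, y to its left, z up, the work surface at z = 0. Lengths are in m, angles in rad, forces in N, time in s.
With the tool pointing down it reaches from about 0.25 to 0.725 m from the base axis. Payload 4 kg.
Tool frame: the origin (TCP) lies on the centre line of the jaws, within the pads' length; the fingertips stand 25 mm ahead of it and the grasp point (between the pads) lies 6 mm ahead of it; z points along the fingers, x is the direction in which the jaws open and shut, and the axes are right-handed (so a half turn about z gives the same grasp; the last joint's range is limited). The gripper opens to 85 mm and grips with 20 to 120 N. Pads are 22 mm wide; open, the fingers measure 114 mm over their backs; the gripper's body (76 mm by 85 mm) begins 54 mm behind the grasp point. The pads swing forward as they close: fully open they stand 13 mm farther back than shut.
Start: joints at [1.148, 0.241, 0.005, 1.335, 0, 1.571], TCP at [0.205, 0.456, 0.256] pointing down, gripper open.
Joint ranges: [-2.72, 2.72], [-1.05, 1.87], [-1.09, 1.28], [-1.99, 2.15], [-1.42, 1.44], [-3.14, 3.14]. Speed limits (rad/s): [2.79, 2.79, 3.14, 3.14, 3.14, 3.14].

## Interface

Orientations are given as a unit quaternion [x, y, z, w].
In Python, from workcell import bot, imaging, order gives the robot as it stands.
- The arm moves only by the tool carry_out, never from a script. Its argument "moves" is a list of rows, each a list of 5 numbers: the shift along the tool's x, y, z scaled (see below), then the turn about the tool's z scaled (see below), then the opening, from -1 (shut) to 1 (fully open). In form: [[tx, ty, tz, roll, hand], ...]. A call has 1 to 20 rows; each row is the pose to reach, as a shift and turn from the pose commanded when the call began, along the tool's axes at that moment; what a row does not reach only later rows make up. The controller multiplies each number of a shift by 0.1 m and each number of a turn by 90 degrees. A row lasts 1/10 s, in which the tool goes at most 50 mm and 8.59 degrees, less where a joint would pass 70% of its speed; a pose out of reach is approached as far as the arm can. A call with a number of a shift or a turn outside -1 to 1 is refused whole. A call with a gripper value outside its range is refused whole. The fingers move at their own pace and stop on an object; the grip force is fixed at half the most. Time passes only in rows, so rows that repeat a pose let the fingers close. It gives the time, the measured TCP pose, the force and the opening at its end, in the units of the state.
- bot.get_obs(): the state, without advancing time (a new reading comes with each control period).
- imaging.camera(name): name is "side" or "top" or "wrist"; returns the picture (480x640x3 uint8, red, green, blue); there is no depth.
- imaging.camera_model(name): a dict with "fovy" (degrees; the focal length in pixels is half the picture's height over the tangent of half this angle, whatever the lens; pixels are square), "cx", "cy" (the principal point, pixels), "dist" ([k1, k2, p1, p2, k3] as OpenCV has them; the pictures are not rectified), "eye" and "rotation" of the camera in the world. Camera axes: x right, y up, looking along -z (the intrinsics and any distortion apply to the point x, -y, -z); pixel columns grow to the right and rows downward; lengths in m; the calibration is good to about 2 mm. A picture is of the moment at which its call begins: read the wrist's pose just before it. camera_model takes no time and is no camera call; for the wrist camera it gives the pose at the moment of the call.
- order.job_done(): hands the job in, once; it reports no verdict.
The state is a dict: "clock": time; "joint_pos": joint angles; "joint_vel": joint speeds; "tau": joint torques, N m; "eef_pos": TCP position; "tool_rot": TCP orientation; "ft_force": force on the tool from outside, world axes, zero at the start; "ft_torque": the same for the moment, N m; "grip_width": finger opening in m.
Only numpy, scipy, OpenCV 4.12 (cv2) and the standard library are available. Lean on these libraries where they do the work, as an engineer would, in place of code of your own. Each camera call takes 0.05 s, during which the arm holds its last target.

## Task

Close the low white slide incubator with its loose metal lid: bring the lid over tilted, rest the tongue of its rear edge on the deck and slide it under the keeper bar at the back, with the front edge still raised. Then pivot the front edge down and press it until the spring catch at the front snaps over it, let go and move clear. Lower the lid, do not drop it, and leave the things standing round about where they are.

Things in the scene. Friction and masses are not known exactly. Their poses are not given: they have to be found in the camera images.
- chamber: Slide incubator, fixed: low white box, 187 x 165 mm, with a bare metal deck round a shallow open chamber with three glass slides. Origin at bench height; x from its front (catch, near the robot) to its back (keeper), y left, z up; place and yaw vary. Deck top at z = 40 mm. A closed lid lies on the deck with its origin at x = 0, y = 0, z = 40 mm here, axes parallel.
- keeper_slot (a point): Where the tongue goes, from the front: on the deck at the foot of the back stop, at x = 84.5, y = 0, z = 40 mm in the incubator's frame (same axes). A dark steel keeper bar, 150 mm along y, bridges it: front edge at x = 75.5 mm, underside 9 mm above the deck, top 16 mm above it. Side cheeks under the bar at y = +-55 mm.
- front_seat (a point): On the deck under the middle of the closed lid's front edge: x = -85, y = 0, z = 40 mm in the incubator's frame (same axes). With its tongue in the slot the lid first comes to rest with the front edge on the catch's slope, about 15 mm above this (tilted about 5 degrees); its weight alone does not open the catch.
- catch (a joint): Spring catch at the front: polished steel lever hinged low on the front face; angle in rad that it leans outward, 0 = upright, where its spring holds it (7 N at the nose, rising to 10 N as it opens). Pressing down on the lid's press pad with about 8 to 16 N pushes it out about 0.13 rad, then it snaps back over the lid to 0.
- catch_nose (a point): Lower inner edge of the catch's nose, middle; with the catch upright at x = -80, z = 50 mm in the incubator's frame: 5 mm over a closed lid's front edge and 1.5 mm above its top. The catch is 44 mm wide in y. Above the nose a lead-in slopes up and outward to x = -98 mm, 33 mm above the deck.
- lid_grip (a point): Centre of the black handle bar of the lid, a rigid loose metal piece of 0.5 to 0.75 kg lying flat, right side up. Axes: x to its rear edge (tongue), y left, z up. Underside 36 mm below. Bar 104 mm along y, 14 mm thick in x, 18 mm high, free below between two posts at y = +-42 mm: grasp across x at its middle, from above.
- lid_pad (a point): Middle of the thin black rubber press pad, 30 x 56 mm, on the lid's top in front of the handle: 54 mm forward (-x) of the handle's centre and 28 mm below it. Axes as the lid. Press here to close the catch.
- lid_tongue (a point): Middle of the tongue's rear lower edge: x = +83 mm from the handle's centre, on the underside. Axes as the lid. The tongue is 100 mm wide, 5 mm thick, flush with the underside, and stands 18 mm out from the plate.
- lid_front (a point): Middle of the lid's front lower edge: x = -85 mm from the handle's centre, on the underside. Axes as the lid. The plate is 8 mm thick, 140 mm wide in y and 150 mm long, from x = -85 to +65 mm.
- lid: The same lid; origin on its underside, 36 mm below the centre of the handle bar.
- oil: Bystander: small brown dropper bottle, 31 mm across, 73 mm high, origin under its foot.
- spare_case: Bystander: round clear case with black cap, 41 mm across, 61 mm high, origin under its foot.
- covers: Bystander: small box 27 x 27 x 16 mm, origin under its centre.
- column_face (a point): Foot of the front face of a plastered wall column, floor to ceiling, solid, middle of the face on the bench. The face is 307 mm wide, along a line turned so that its left end is at x, y +39, +148 mm from here and its right end at -40, -149 mm (world axes). It stands 50 to 100 mm behind the place nearest it: keep the gripper and wrist clear of it when crossing in front.

How it is judged:
On the way:
1. the lid's tongue lies under the keeper bar, on the deck, while the lid's front edge is still raised (x of lid_tongue in the frame of chamber between 0.078 and 0.09 m and z of lid_tongue in the frame of chamber between 0.035 and 0.0445 m and y of lid_tongue in the frame of chamber between -0.008 and 0.008 m and z of lid_front in the frame of chamber above 0.049 m), for 0.2 s.
At the end, for the whole second after the job is handed in: The lid lies flat on the incubator's deck at rest: its tongue at least 2.5 mm under the keeper bar and within 4.5 mm of the deck, within 8 mm of the centre line; its front edge within 3 mm of the deck and 10 mm of the centre line; the catch upright over it (below 0.04 rad) (x of lid_tongue in the frame of chamber between 0.078 and 0.09 m and z of lid_tongue in the frame of chamber between 0.035 and 0.0445 m and y of lid_tongue in the frame of chamber between -0.008 and 0.008 m and z of lid_front in the frame of chamber between 0.037 and 0.043 m and y of lid_front in the frame of chamber between -0.01 and 0.01 m and value of joint catch below 0.04 rad and linear speed of lid below 0.01 m/s); the robot touches nothing.
It fails at once if the lid is dropped (moves faster than 0.45 m/s with no finger touching it) (linear speed of lid above 0.45 m/s and contact force between the fingers and lid below 0.1 N).
It fails at once if a bystander is knocked over or shifted by more than 30 mm (distance of any of oil, spare_case, covers from where it was at the start of the episode above 0.03 m or angle between any of oil, spare_case, covers's own z axis and vertical above 0.5 rad).
It also fails if it takes over 51 s, if anything falls off the work surface, if the arm or the gripper's body presses on something with over 40 N, if the wrist force passes 120 N, or if a joint passes its speed limit or range.

## Working session

There is one attempt and no reset: what is moved stays moved. The work goes in short steps, Python scripts to look and compute and a tool call to move; the robot and the scene stay as the last step left them, time stands still between calls to the robot, and variables do not carry over. Pictures are saved under pics/ and viewed, and the job is handed in when it is done.

Besides the shell and the picture viewer there is one more tool, called after ">>>" in YAML: its name, and indented under it one key for each argument. carry_out: Moves the arm, as the interface text tells. Its arguments: {"type":"object","properties":{"moves":{"type":"array","items":{"type":"array","items":{"type":"number","minimum":-1,"maximum":1}}}},"required":["moves"]}

```bash
ls; mkdir -p pics
python3 - <<'E'
from workcell import bot, imaging, order
import cv2
print(bot.get_obs())
for n in ["side","top","wrist"]:
    m=imaging.camera_model(n); print(n,m)
    im=imaging.camera(n); cv2.imwrite(f"pics/{n}0.png",im[:,:,::-1])
E
```

```text
pics
{'clock': 0.0, 'joint_pos': array([1.14802711e+00, 2.41410354e-01, 3.69837310e-03, 1.33520302e+00,
       1.96144949e-05, 1.57081091e+00]), 'joint_vel': array([-8.25687988e-05,  6.18027232e-04,  1.37124227e-03, -2.12524520e-04,
        1.08899106e-03, -1.99874741e-03]), 'tau': array([ 8.38149663e-04, -3.72317362e+01,  2.52408957e+01,  1.70253601e-02,
       -7.26198391e-05, -2.00897688e-05]), 'eef_pos': array([0.2048953 , 0.45543929, 0.25540436]), 'tool_rot': array([ 8.39731849e-01,  5.43000275e-01, -8.94875485e-04,  5.66997495e-04]), 'ft_force': array([0.54130548, 0.8234569 , 0.00508191]), 'ft_torque': array([ 0.00052617, -0.02677876, -0.02830858]), 'grip_width': 0.08580781883592678}
side {'fovy': 47.47223757076897, 'cx': 315.7634446139625, 'cy': 244.86297594719375, 'dist': array([-0.01351299,  0.        ,  0.        ,  0.        ,  0.        ]), 'eye': array([ 0.29321213, -0.85510881,  0.58293039]), 'rotation': array([ 0.45633001, -0.0793511 , -0.17049239,  0.86971183])}
top {'fovy': 54.5345234716656, 'cx': 316.6129855139166, 'cy': 241.6504023105164, 'dist': array([-0.08586836,  0.        ,  0.        ,  0.        ,  0.        ]), 'eye': array([ 0.36887629, -0.16816471,  0.91642242]), 'rotation': array([ 0.07739093, -0.0637867 , -0.69372569,  0.71322266])}
wrist {'fovy': 67.81306290564756, 'cx': 317.97257482617414, 'cy': 241.62383594966246, 'dist': array([0.01705122, 0.        , 0.        , 0.        , 0.        ]), 'eye': array([0.13262499, 0.48942426, 0.37317216]), 'rotation': array([-0.13407696, -0.0866092 ,  0.53601058,  0.82898424])}
```

View pics/side0.png

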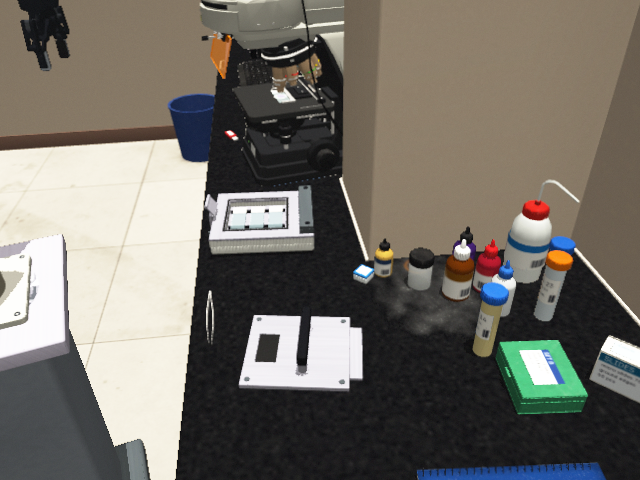

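View pics/top0.png

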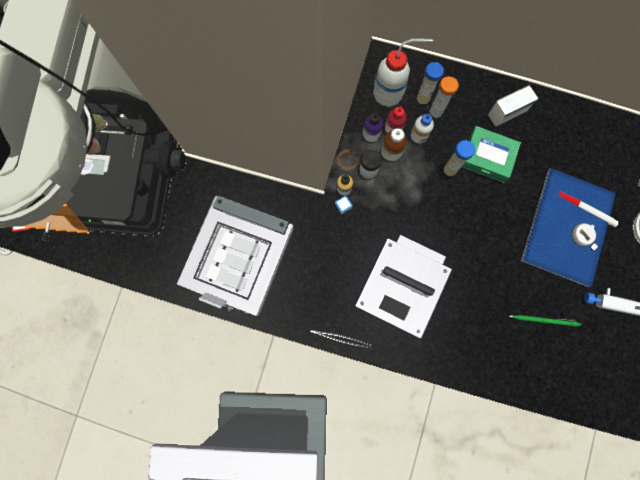

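View pics/wrist0.png

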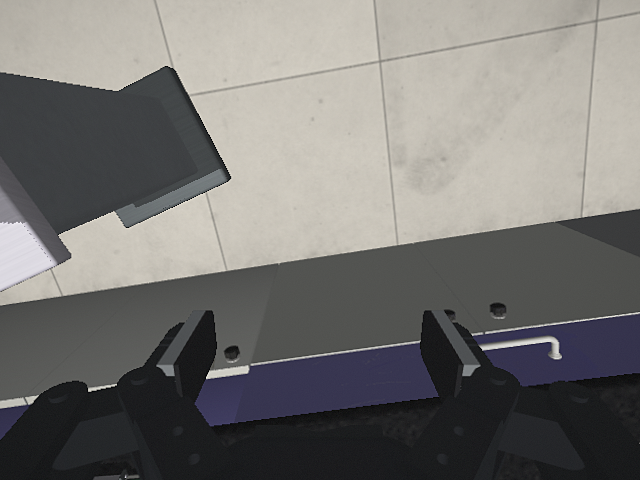

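```bash
cat > h.py <<'E'
from workcell import bot, imaging, order
import cv2, numpy as np
from scipy.spatial.transform import Rotation as R
def K(m):
    f=240/np.tan(np.radians(m['fovy']/2)); return np.array([[f,0,m['cx']],[0,f,m['cy']],[0,0,1]])
def ray(m,uv):
    p=cv2.undistortPoints(np.array([[uv]],float),K(m),np.array(m['dist']))[0,0]
    return R.from_quat(m['rotation']).apply([p[0],-p[1],-1])
def onz(m,uv,z):
    d=ray(m,uv); e=np.array(m['eye']); return e+d*(z-e[2])/d[2]
def proj(m,P):
    Rm=R.from_quat(m['rotation']).as_matrix()
    c=(np.atleast_2d(P)-m['eye'])@Rm; c=c*[1,-1,-1]
    return cv2.projectPoints(c,np.zeros(3),np.zeros(3),K(m),np.array(m['dist']))[0][:,0]
def crop(src,dst,x0,y0,x1,y1,s):
    im=cv2.imread(src)[y0:y1,x0:x1]; cv2.imwrite(dst,cv2.resize(im,None,fx=s,fy=s,interpolation=cv2.INTER_CUBIC))
E
python3 -c "
from h import *
crop('pics/top0.png','pics/t_ch.png',160,180,310,330,5) if 0 else crop('pics/top0.png','pics/t_ch.png',165,185,305,325,4)
crop('pics/top0.png','pics/t_lid.png',345,225,465,345,5)
crop('pics/side0.png','pics/s_ch.png',195,175,325,265,6)
crop('pics/side0.png','pics/s_lid.png',230,305,370,400,5)
"
```

```text
(no output)
```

View pics/t_ch.png

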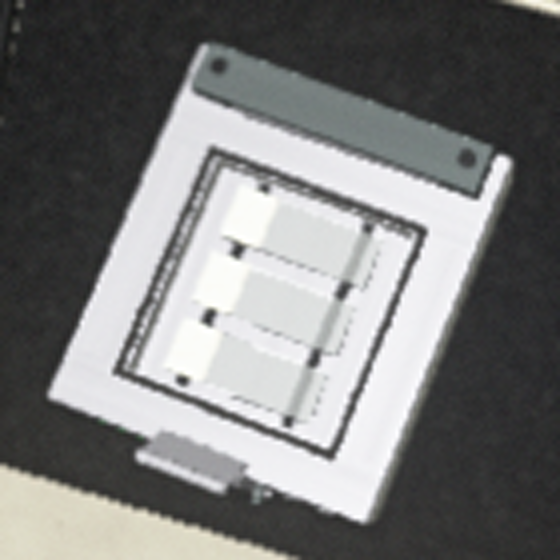

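View pics/t_lid.png

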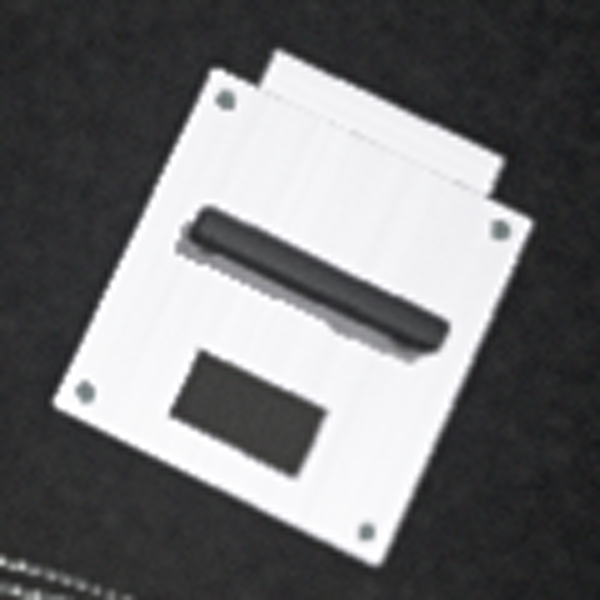

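View pics/s_ch.png

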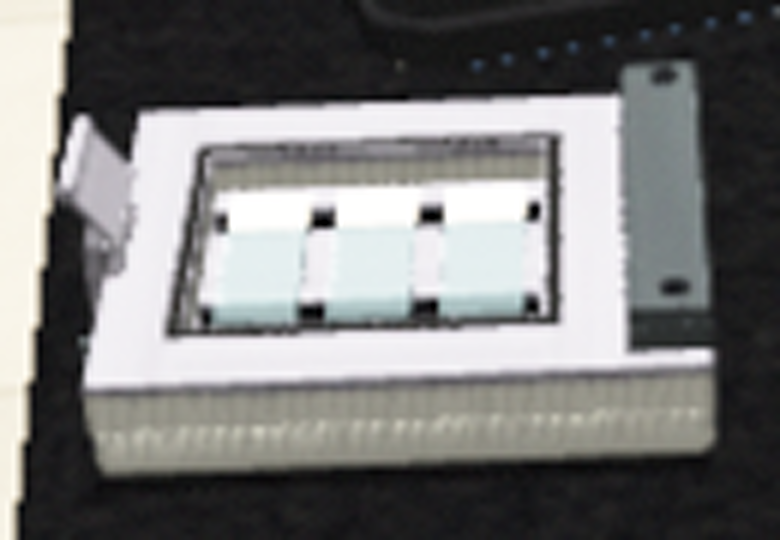

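View pics/s_lid.png

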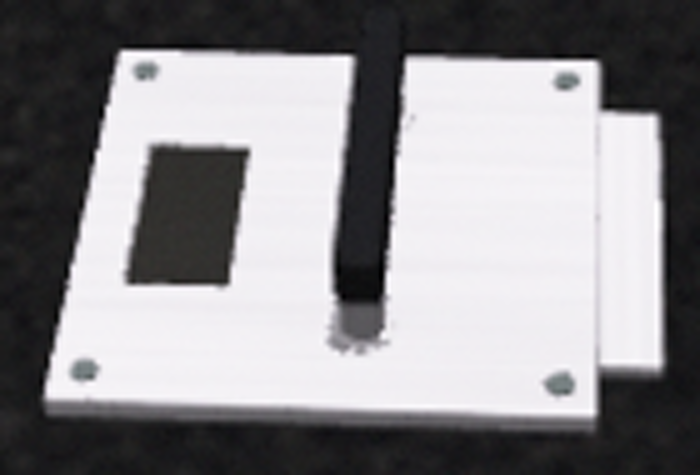

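```bash
cat > fit.py <<'E'
from h import *
from scipy.optimize import least_squares
T=imaging.camera_model('top');S=imaging.camera_model('side')
def o(c,x0,y0,s): return np.array([x0+(c[0]+.5)/s-.5,y0+(c[1]+.5)/s-.5])
tl=lambda *c:o(c,345,225,5); sl=lambda *c:o(c,230,305,5)
tc=lambda *c:o(c,165,185,4); sc=lambda *c:o(c,195,175,6)
lid=[(T,(65,70,8),tl(213,68)),(T,(65,-70,8),tl(535,220)),(T,(-85,70,8),tl(53,405)),(T,(-85,-70,8),tl(380,567)),
(T,(83,50,5),tl(277,50)),(T,(83,-50,5),tl(504,158)),
(T,(-39,28,8),tl(203,350)),(T,(-39,-28,8),tl(327,410)),(T,(-69,-28,8),tl(298,477)),(T,(-69,28,8),tl(170,417)),
(S,(-85,70,8),sl(121,50)),(S,(65,70,8),sl(598,61)),(S,(-85,-70,8),sl(47,402)),(S,(65,-70,8),sl(597,415)),(S,(83,50,5),sl(660,113)),(S,(83,-50,5),sl(664,366))]
F,B='F','B'
ch=[(T,(F,82.5,40),tc(48,397)),(T,(F,-82.5,40),tc(370,523)),(T,(B,-82.5,40),tc(513,158)),
(T,(75.5,75,56),tc(192,90)),(T,(75.5,-75,56),tc(477,194)),
(S,(75.5,75,56),sc(622,65)),(S,(75.5,-75,56),sc(630,308)),
(S,(F,-82.5,40),sc(85,388)),(S,(F,82.5,40),sc(138,110)),(S,(B,-82.5,40),sc(715,365))]
def fit(data,free,name):
    def res(p):
        out=[]
        Rz=R.from_euler('z',p[2]).as_matrix()
        for m,P,uv in data:
            x={'F':p[3],'B':p[4]}.get(P[0],P[0]) if isinstance(P[0],str) else P[0]
            W=Rz@(np.array([x,P[1],P[2]],float)/1000)+[p[0],p[1],0]
            out.append(proj(m,W)[0]-uv)
        return np.ravel(out)
    p0=[.36,-.2,-.4]+([-93,93] if free else [])
    if free: p0[1]=.1
    r=least_squares(res,p0,x_scale=[.1,.1,.1]+([10,10] if free else []))
    print(name,r.x,np.degrees(r.x[2])); print(r.fun.reshape(-1,2).round(1).tolist())
    return r.x
if __name__=='__main__':
    fit(lid,0,'lid'); fit(ch,1,'ch')
    for n,uv,z in [('oilfoot',(345,190),0.0),('cov',(344,204),.016),('case',(370,165),.06),('colcorner',(325,191),0)]:
        print(n,onz(T,uv,z))
    print('oil top',onz(T,(343,180),.07))
E
python3 fit.py
```

```text
lid [ 0.47619713 -0.32364341 -0.4266183 ] -24.44342820567629
[[-0.7, -0.5], [-0.8, -0.5], [-0.8, 0.2], [-0.4, -0.2], [-1.0, -0.2], [-0.6, -0.3], [-1.3, -0.6], [0.1, -0.1], [-0.4, 0.6], [-1.1, -0.1], [-0.5, 1.1], [0.4, 0.9], [-0.4, 0.9], [0.8, 1.3], [-0.1, 1.1], [0.6, 1.4]]
ch [ 5.11397300e-01  1.03259941e-02 -3.33637351e-01 -8.64971943e+01
  1.00545035e+02] -19.116012077283052
[[-0.0, 0.2], [-1.1, -0.0], [-0.5, 0.2], [-1.3, -0.8], [-0.6, -0.1], [-0.1, 1.1], [0.1, 1.3], [0.0, 1.4], [0.7, 1.7], [0.4, 1.1]]
oilfoot [ 0.66419838 -0.20284723  0.        ]
cov [ 0.62962213 -0.20071444  0.016     ]
case [ 0.69701093 -0.24838172  0.06      ]
colcorner [ 0.66102604 -0.16180632  0.        ]
oil top [ 0.66150594 -0.19606495  0.07      ]
```

>>> carry_out:
  moves:
    - [-0.35,0.35,0,0,1]
    - [-0.7,0.7,0,0,1]
    - [-1,1,0,0,1]

```text
clock: 0.45
eef_pos: [0.2553, 0.3218, 0.2557]
tool_rot: [0.839, 0.543, -0.001, 0.0]
ft_force: [1.4, 0.2, -1.1]
grip_width: 0.0854
```

>>> carry_out:
  moves:
    - [-0.35,0.35,0,0,1]
    - [-0.7,0.7,0,0,1]
    - [-1,1,0,0,1]

```text
clock: 0.75
eef_pos: [0.3055, 0.1894, 0.2562]
tool_rot: [0.84, 0.543, -0.0, 0.0]
ft_force: [0.2, 0.6, -0.9]
grip_width: 0.0851
```

>>> carry_out:
  moves:
    - [-0.35,0.35,0,0,1]
    - [-0.7,0.7,0,0,1]
    - [-1,1,0,0,1]

```text
clock: 1.05
eef_pos: [0.3558, 0.0571, 0.2564]
tool_rot: [0.84, 0.543, 0.0, 0.0]
ft_force: [0.5, 1.0, -1.0]
grip_width: 0.0857
```

>>> carry_out:
  moves:
    - [-0.35,0.35,0,0,1]
    - [-0.7,0.7,0,0,1]
    - [-1,1,0,0,1]

```text
clock: 1.35
eef_pos: [0.4061, -0.0753, 0.2563]
tool_rot: [0.84, 0.542, 0.0, 0.0]
ft_force: [0.9, 1.0, 1.0]
grip_width: 0.0856
```

>>> carry_out:
  moves:
    - [-0.35,0.35,0,0,1]
    - [-0.7,0.7,0,0,1]
    - [-1,1,0,0,1]

```text
clock: 1.65
eef_pos: [0.4562, -0.2076, 0.256]
tool_rot: [0.84, 0.542, -0.0, -0.0]
ft_force: [0.4, 0.1, 0.1]
grip_width: 0.0853
```

>>> carry_out:
  moves:
    - [-0.35,0.25,0.1,-0.095,1]
    - [-0.7,0.5,0.3,-0.19,1]
    - [-0.96,0.64,0.6,-0.285,1]
    - [-0.96,0.64,0.8,-0.38,1]
    - [-0.96,0.64,0.8,-0.475,1]
    - [-0.96,0.64,0.8,-0.57,1]
    - [-0.96,0.64,0.8,-0.665,1]
    - [-0.96,0.64,0.8,-0.76,1]
    - [-0.96,0.64,0.8,-0.855,1]
    - [-0.96,0.64,0.8,-0.95,1]
    - [-0.96,0.64,0.8,-0.998,1]
    - [-0.96,0.64,0.8,-0.998,1]

```text
clock: 2.85
eef_pos: [0.4747, -0.3188, 0.1759]
tool_rot: [0.211, 0.977, 0.0, -0.0]
ft_force: [-0.1, -0.7, -0.2]
grip_width: 0.0854
```

Run:
```python
from h import *
s=bot.get_obs(); Rm=R.from_quat(s['tool_rot']).as_matrix()
print(s['eef_pos'],np.degrees(np.arctan2(Rm[1,0],Rm[0,0])),s['joint_pos'])
m=imaging.camera_model('wrist'); im=imaging.camera('wrist')
# predicted lid points
W=R.from_euler('z',-0.4266).as_matrix()
P=np.array([[0,52,45],[0,-52,45],[7,0,45],[-7,0,45],[65,-70,8],[83,-50,5],[-39,-28,8],[-69,-28,8]])/1000
pr=proj(m,(W@P.T).T+[.4762,-.3236,0]); print(pr.round(1).tolist())
im=im[:,:,::-1].copy()
for q in pr: cv2.circle(im,tuple(int(v) for v in q.round()),3,(0,0,255),1)
cv2.imwrite('pics/w1.png',im)
```

```text
[ 0.47472312 -0.3188303   0.17586004] 155.57964281179696 [-5.91415145e-01  4.27106982e-01  5.75193373e-02  1.20213848e+00
 -8.53734838e-06 -1.73599576e+00]
[[314.9, 297.0], [314.6, 159.7], [305.1, 232.7], [324.4, 232.7], [229.6, 130.6], [209.6, 157.1], [363.7, 185.7], [401.3, 185.7]]
```

View pics/w1.png

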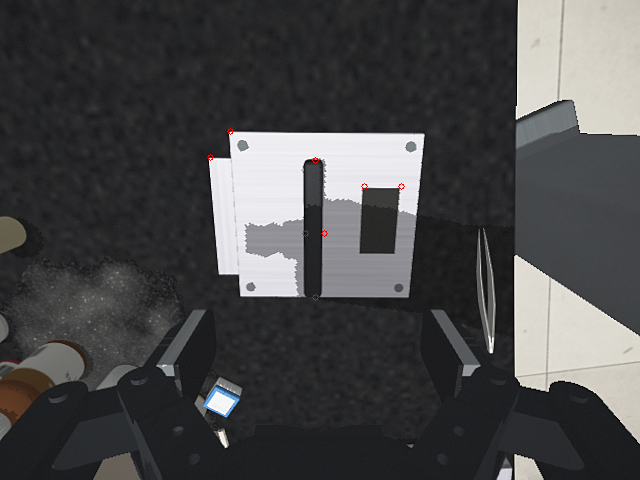

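>>> carry_out:
  moves:
    - [-0.035,-0.04,0.4,0,1]
    - [-0.035,-0.04,0.8,0,1]
    - [-0.035,-0.04,1,0,1]

```text
clock: 3.2
eef_pos: [0.4746, -0.3228, 0.0728]
tool_rot: [0.212, 0.977, 0.001, -0.002]
ft_force: [-0.6, -0.6, -0.6]
grip_width: 0.0855
```

>>> carry_out:
  moves:
    - [0,0,0.12,0,1]
    - [0,0,0.12,0,0.2]
    - [0,0,0.12,0,-0.5]
    - [0,0,0.12,0,-1]
    - [0,0,0.12,0,-1]
    - [0,0,0.12,0,-1]
    - [0,0,0.12,0,-1]
    - [0,0,0.12,0,-1]

```text
clock: 4.0
eef_pos: [0.4769, -0.3244, 0.0657]
tool_rot: [0.211, 0.977, -0.0, 0.001]
ft_force: [-1.1, 0.1, 5.4]
grip_width: 0.0115
```

Run:
```python
from h import *
print(bot.get_obs())
cv2.imwrite('pics/s2.png',imaging.camera('side')[:,:,::-1]); crop('pics/s2.png','pics/s2c.png',230,280,370,400,5)
cv2.imwrite('pics/w2.png',imaging.camera('wrist')[:,:,::-1])
```

```text
{'clock': 4.0, 'joint_pos': array([-5.97298109e-01,  5.35618326e-01, -7.93803466e-02,  9.53952408e-01,
       -5.04292955e-05, -1.74189591e+00]), 'joint_vel': array([-1.16864211e-06, -4.09564344e-04, -8.78113991e-04,  6.12832637e-04,
       -2.55292008e-03, -8.68124545e-04]), 'tau': array([ 1.28341760e-01, -4.39526117e+01,  2.06100082e+01, -7.34201744e-01,
        4.37296077e-02, -4.96830919e-02]), 'eef_pos': array([ 0.47689846, -0.32439265,  0.06572862]), 'tool_rot': array([ 2.11490004e-01,  9.77379725e-01, -3.69190785e-04,  8.45911991e-04]), 'ft_force': array([-1.10449826,  0.12335793,  5.42404655]), 'ft_torque': array([ 0.22450855,  0.29659326, -0.07491955]), 'grip_width': 0.011513812780472069}
```

View pics/s2c.png

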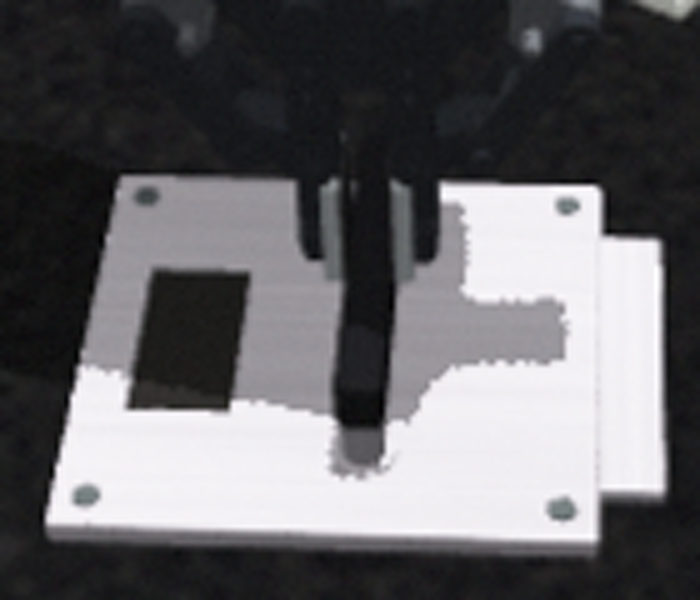

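View pics/w2.png

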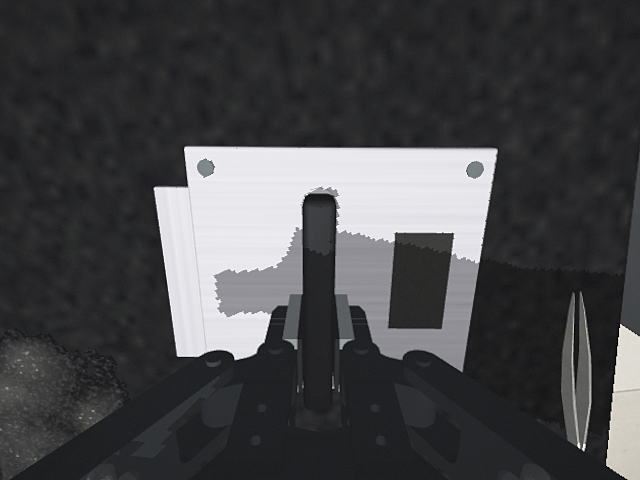

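>>> carry_out:
  moves:
    - [0,0,-0.05,0,-1]
    - [0,0,-0.15,0,-1]
    - [0,0,-0.4,0,-1]
    - [0,0,-0.7,0,-1]
    - [0,0,-1,0,-1]
    - [0.2,0.15,-1,0,-1]
    - [0.5,0.35,-1,0,-1]
    - [0.8,0.55,-1,0,-1]
    - [0.93,0.66,-1,0,-1]
    - [0.93,0.66,-1,0,-1]
    - [0.93,0.66,-1,0,-1]

```text
clock: 5.2
eef_pos: [0.4191, -0.2254, 0.1645]
tool_rot: [0.211, 0.977, -0.0, 0.0]
ft_force: [0.9, -0.9, -6.8]
grip_width: 0.0111
```

Run:
```python
from h import *
s=bot.get_obs();print(s['ft_force'],s['ft_torque'],s['grip_width'],s['eef_pos'])
cv2.imwrite('pics/s3.png',imaging.camera('side')[:,:,::-1])
```

```text
[ 0.89186951 -0.94217763 -6.83506504] [-0.08629719 -0.11291051  0.00620617] 0.01105313594320536 [ 0.41907492 -0.2254097   0.16447837]
```

View pics/s3.png

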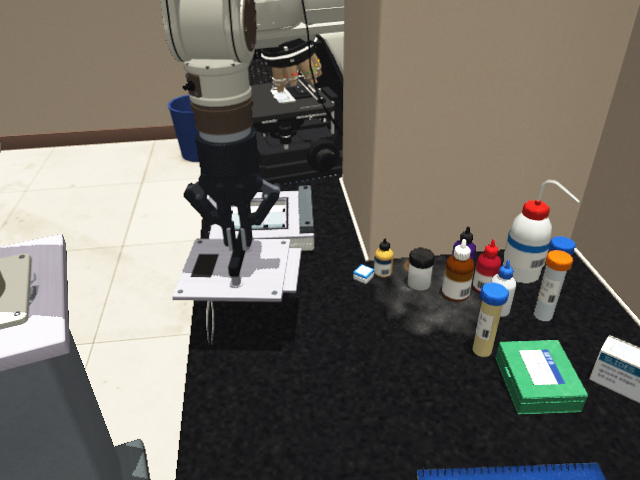

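>>> carry_out:
  moves:
    - [0,0.2,0,0.09,-1]
    - [0,0.4,0,0.18,-1]
    - [0,0.6,0,0.27,-1]
    - [0,0.8,0,0.36,-1]
    - [0,1,0,0.45,-1]
    - [0,1,0,0.54,-1]
    - [0,1,0,0.63,-1]
    - [0,1,0,0.72,-1]
    - [0,1,0,0.81,-1]
    - [0,1,0.1,0.9,-1]
    - [0,1,0.3,0.941,-1]
    - [0,1,0.48,0.941,-1]
    - [0,1,0.48,0.941,-1]
    - [0,1,0.48,0.941,-1]

```text
clock: 6.65
eef_pos: [0.4606, -0.135, 0.1162]
tool_rot: [0.815, 0.58, -0.0, -0.0]
ft_force: [-0.2, 0.2, -7.3]
grip_width: 0.0116
```

Run:
```python
from h import *
s=bot.get_obs();print(s['ft_force'],s['ft_torque'],s['grip_width'],s['eef_pos'])
cv2.imwrite('pics/s4.png',imaging.camera('side')[:,:,::-1]);crop('pics/s4.png','pics/s4c.png',180,150,340,270,5)
cv2.imwrite('pics/t4.png',imaging.camera('top')[:,:,::-1]);crop('pics/t4.png','pics/t4c.png',160,180,320,340,4)
```

```text
[-0.24385804  0.16506559 -7.3243559 ] [-0.03803963 -0.01928883  0.01267152] 0.011575916229481273 [ 0.46061097 -0.134958    0.11618961]
```

View pics/s4c.png

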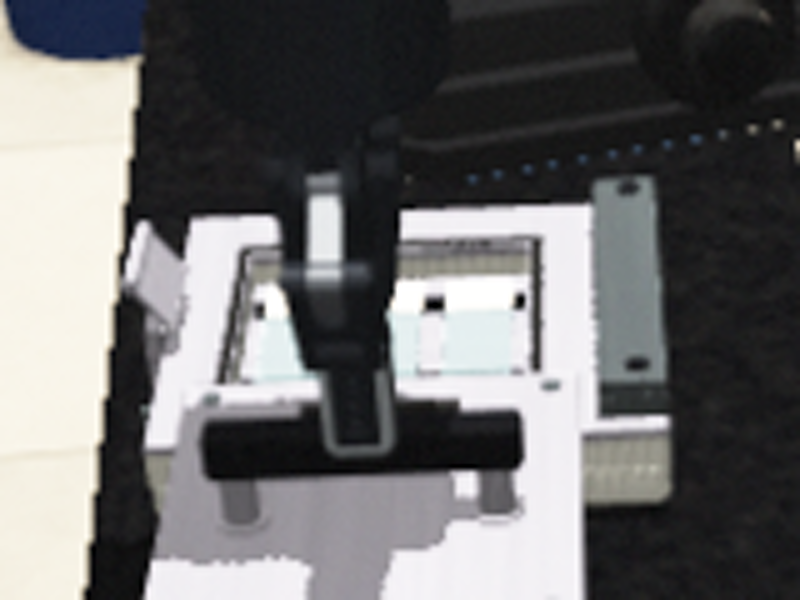

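View pics/t4c.png

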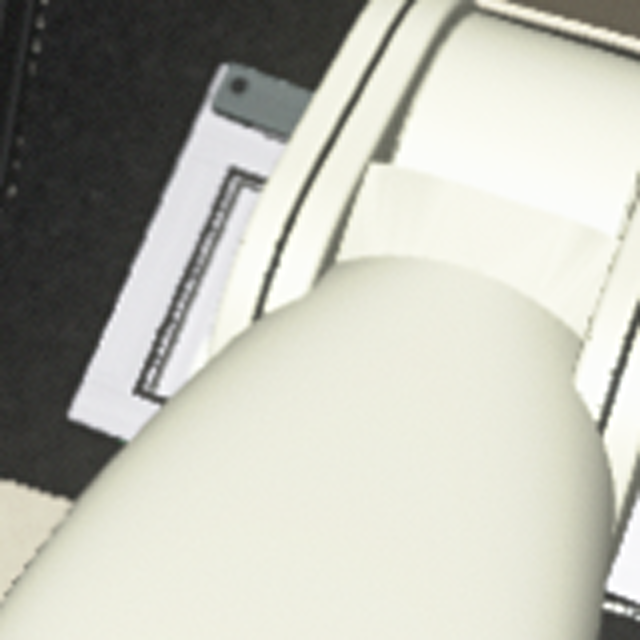

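>>> carry_out:
  moves:
    - [0,0,0.05,0,-1]
    - [0,0,0.1,0,-1]
    - [0,0,0.13,0,-1]
    - [0,0,0.16,0,-1]
    - [0,0,0.16,0,-1]

```text
clock: 7.25
eef_pos: [0.4608, -0.1354, 0.1011]
tool_rot: [0.815, 0.58, -0.0, 0.001]
ft_force: [-2.5, -3.6, 1.6]
grip_width: 0.0114
```

Run:
```python
from h import *
s=bot.get_obs();print(s['ft_force'],s['ft_torque'],s['grip_width'],s['eef_pos'],s['tool_rot'])
cv2.imwrite('pics/s5.png',imaging.camera('side')[:,:,::-1]);crop('pics/s5.png','pics/s5c.png',180,150,340,270,5)
```

```text
[-2.52672873 -3.62335988  1.56144161] [-0.53063139  0.45324098  0.03797391] 0.01137518774710715 [ 0.46078697 -0.13538501  0.10106247] [ 8.14777325e-01  5.79772871e-01 -3.53902702e-05  1.15242045e-03]
```

View pics/s5c.png

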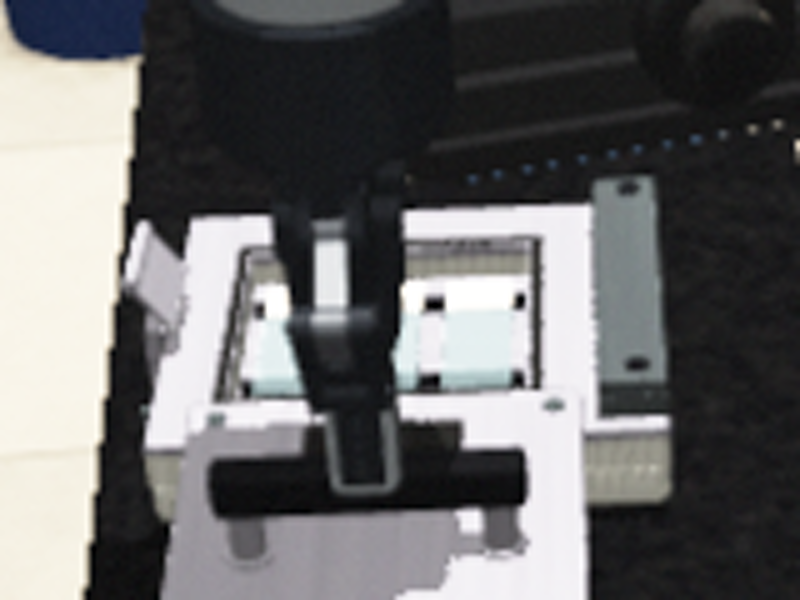

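>>> carry_out:
  moves:
    - [0,0,0.03,0,-1]
    - [0,0,0.06,0,-1]
    - [0,0,0.09,0,-1]
    - [0,0,0.09,0,-1]

```text
clock: 7.7
eef_pos: [0.461, -0.1366, 0.0925]
tool_rot: [0.815, 0.579, -0.001, 0.003]
ft_force: [-2.8, -8.3, 4.3]
grip_width: 0.0112
```

Run:
```python
from h import *
s=bot.get_obs();print(s['ft_force'],s['ft_torque'],s['grip_width'],s['eef_pos'],s['tool_rot'])
cv2.imwrite('pics/s6.png',imaging.camera('side')[:,:,::-1]);crop('pics/s6.png','pics/s6c.png',180,150,340,300,5)
cv2.imwrite('pics/w6.png',imaging.camera('wrist')[:,:,::-1])
```

```text
[-2.84155888 -8.330921    4.3135652 ] [-1.21351931  0.6252932   0.04476847] 0.011189349029770432 [ 0.46101422 -0.13662929  0.09249068] [ 8.15031006e-01  5.79411517e-01 -6.52730113e-04  2.51537733e-03]
```

View pics/s6c.png

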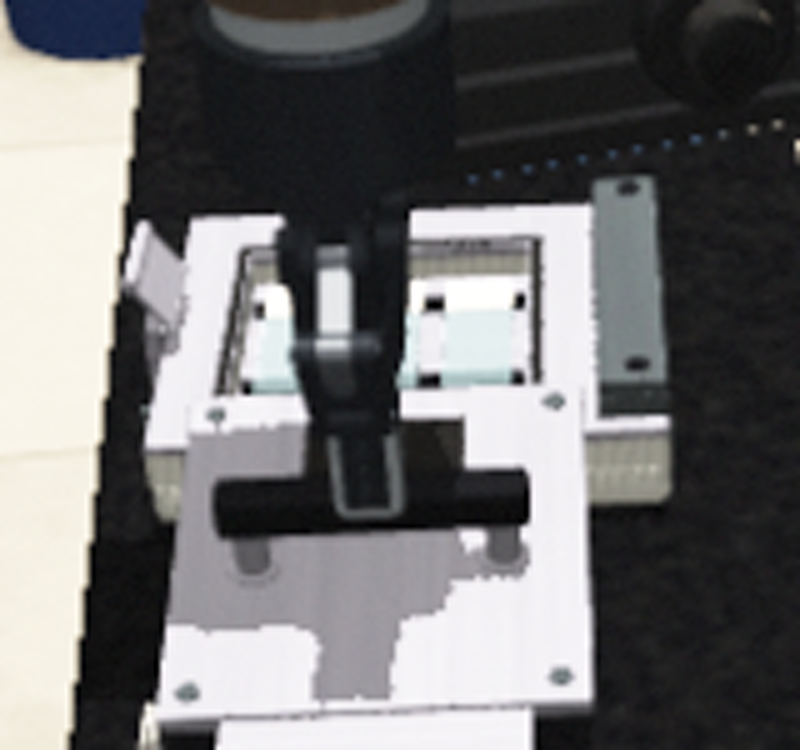

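View pics/w6.png

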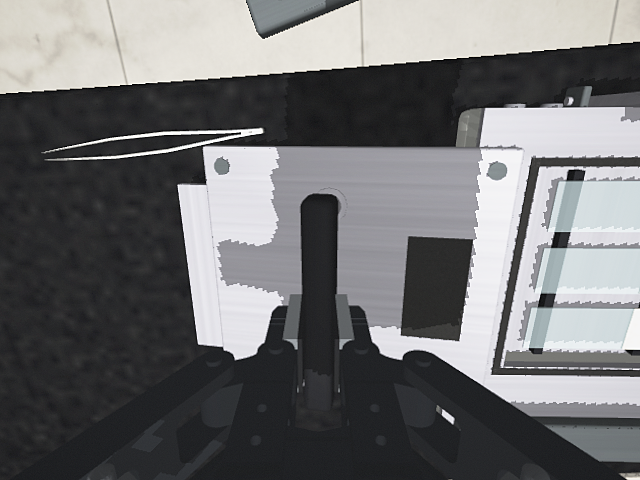

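>>> carry_out:
  moves:
    - [0,0,0.03,0,-1]
    - [0,0,0.06,0,-1]
    - [0,0,0.08,0,-1]
    - [0,0,0.08,0,-1]
    - [0,0,-0.1,0,-1]
    - [0,0,-0.4,0,-1]
    - [0,0,-0.6,0,-1]
    - [0,0,-0.6,0,-1]
    - [0,0,-0.6,0,-1]

```text
clock: 8.7
eef_pos: [0.4601, -0.134, 0.1506]
tool_rot: [0.814, 0.58, 0.0, -0.0]
ft_force: [-0.7, -0.1, -7.8]
grip_width: 0.0113
```

Run:
```python
from h import *
s=bot.get_obs();print(s['ft_force'],s['ft_torque'],s['grip_width'],s['eef_pos'],s['tool_rot'])
cv2.imwrite('pics/s7.png',imaging.camera('side')[:,:,::-1]);crop('pics/s7.png','pics/s7c.png',180,130,340,280,5)
cv2.imwrite('pics/w7.png',imaging.camera('wrist')[:,:,::-1])
```

```text
[-0.65096299 -0.10489076 -7.75221524] [-0.08717793  0.07387034 -0.01936532] 0.011294622434728707 [ 0.46010535 -0.13398425  0.15055916] [ 8.14477775e-01  5.80194591e-01  7.94026692e-05 -4.30317385e-04]
```

View pics/s7c.png

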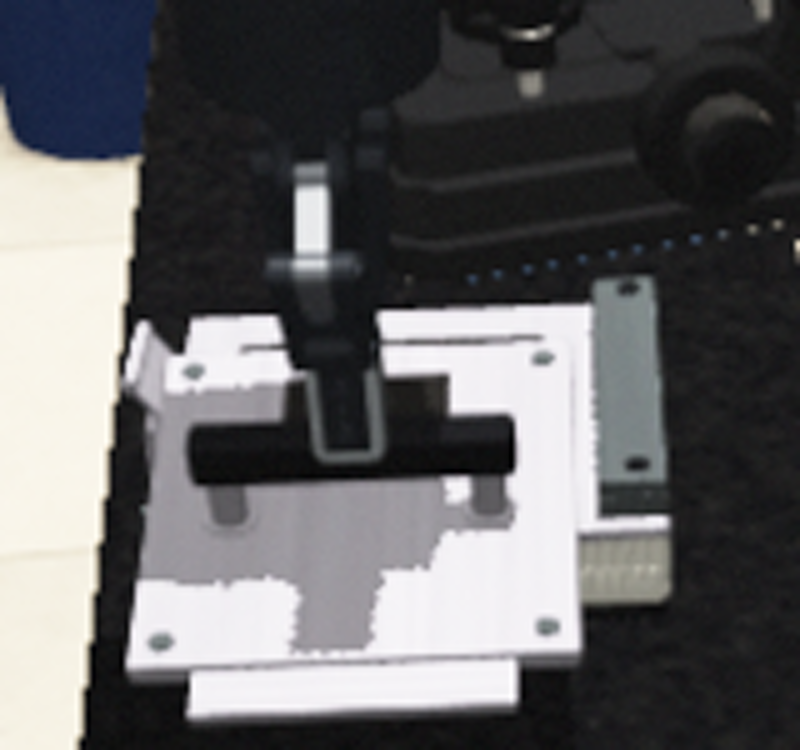

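View pics/w7.png

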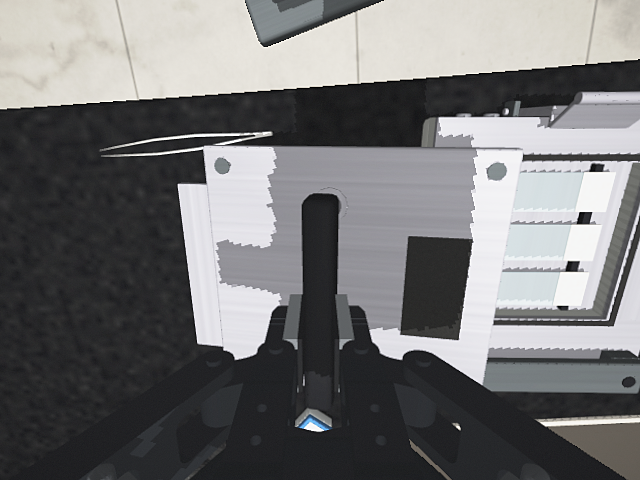

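```bash
cat > lp.py <<'E'
from h import *
from scipy.optimize import least_squares
def pose(obs,yaw0,x0,tilt0=8):
    # obs: (model, Pmm, uv); returns origin, euler ZYX deg (yaw, pitch, roll); front-up = +tilt about +y
    def res(p):
        Rm=R.from_euler('ZYX',p[3:],degrees=True)
        return np.ravel([proj(m,Rm.apply(np.array(P)/1000)+p[:3])[0]-uv for m,P,uv in obs])
    r=least_squares(res,list(x0)+[yaw0,tilt0,0],x_scale=[.01]*3+[3]*3,loss='soft_l1')
    return r
E
python3 - <<'E'
from lp import *
w=imaging.camera_model('wrist');S=imaging.camera_model('side')
f=lambda x,y:np.array([180+(x+.5)/5-.5,130+(y+.5)/5-.5])
obs=[(w,(65,-70,8),(204,147)),(w,(-85,-70,8),(523,150)),(w,(83,-50,5),(179,184)),(w,(-39,-28,8),(407,237)),(w,(-69,-28,8),(472,239)),(w,(-69,28,8),(459,339)),(w,(-39,28,8),(401,333)),(w,(0,-52,45),(319,194)),
(S,(65,-70,8),f(127,665)),(S,(65,70,8),f(580,655)),(S,(83,-50,5),f(190,707)),(S,(83,50,5),f(520,699)),(S,(-85,70,8),f(570,340))]
for o in (obs,obs[:8]):
    r=pose(o,-109,[.46,-.134,.085]);print(r.x); print(r.fun.reshape(-1,2).round(1).tolist())
E
```

```text
[ 4.63090408e-01 -1.25934158e-01  8.44526126e-02 -1.09096799e+02
  9.15061019e+00  1.66189438e+00]
[[0.1, -1.2], [-0.1, -1.4], [-0.6, -0.1], [1.3, -1.6], [0.1, -0.7], [-0.2, 1.3], [-0.5, 2.2], [0.7, 3.1], [0.8, 2.7], [0.8, -0.8], [0.5, 3.4], [0.1, 1.0], [1.0, 0.7]]
[ 4.63304395e-01 -1.25837959e-01  8.35760776e-02 -1.09016553e+02
  9.42271649e+00  1.12904668e+00]
[[0.5, -0.6], [-0.3, -1.1], [0.1, 0.2], [1.1, -1.5], [-0.2, -0.6], [-0.6, 0.7], [-0.6, 1.5], [0.2, 4.3]]
```

>>> carry_out:
  moves:
    - [0,0,-0.1,-0.09,-1]
    - [0,0,-0.2,-0.18,-1]
    - [0,0,-0.3,-0.27,-1]
    - [0,0,-0.3,-0.36,-1]
    - [0.1,0,-0.3,-0.45,-1]
    - [0.2,0,-0.3,-0.54,-1]
    - [0.3,0,-0.3,-0.63,-1]
    - [0.4,0,-0.3,-0.72,-1]
    - [0.5,0,-0.3,-0.81,-1]
    - [0.6,0,-0.3,-0.9,-1]
    - [0.6,0,-0.3,-0.98,-1]
    - [0.6,0,-0.3,-1,-1]
    - [0.6,0,-0.3,-1,-1]

```text
clock: 10.1
eef_pos: [0.479, -0.0773, 0.1795]
tool_rot: [0.166, 0.986, 0.0, -0.002]
ft_force: [0.3, 0.0, -7.1]
grip_width: 0.0114
```

```bash
cat > go.py <<'E'
from h import *
C=np.array([.5114,.0103]); Y=-19.12
def delta(cx,cy,z):
    """tool-axis shift (units of .1 m) to bring TCP to chamber-frame (mm) cx,cy and world z(m)"""
    s=bot.get_obs(); Rm=R.from_quat(s['tool_rot']).as_matrix()
    t=np.r_[C+R.from_euler('z',Y,degrees=True).as_matrix()[:2,:2]@np.array([cx,cy])/1000,z]
    c=R.from_euler('z',-Y,degrees=True).apply(s['eef_pos']-np.r_[C,0])*1000
    print('clock',s['clock'],'tcp ch mm',c.round(1),'yaw',np.degrees(np.arctan2(Rm[1,0],Rm[0,0])).round(2),'F',s['ft_force'].round(1),'T',s['ft_torque'].round(2),'w',s['grip_width'].round(4))
    print('delta',(Rm.T@(t-s['eef_pos'])/.1).round(3))
E
python3 -c "
from go import *
delta(-16.4,0,.1408)"
```

```text
Traceback (most recent call last):
  File "go.py", line 8, in delta
    print('clock',s['clock'],'tcp ch mm',c.round(1),'yaw',np.degrees(np.arctan2(Rm[1,0],Rm[0,0])).round(2),'F',s['ft_force'].round(1),'T',s['ft_torque'].round(2),'w',s['grip_width'].round(4))
                                                                                                                                                                      ^^^^^^^^^^^^^^^^^^^^^
AttributeError: 'float' object has no attribute 'round'
```

```bash
sed -i "s/s\['grip_width'\].round(4)/round(s['grip_width'],4)/" go.py
python3 -c "
from go import *
delta(-16.4,0,.1408)"
```

```text
clock 10.1 tcp ch mm [ -1.9 -93.4 179.5] yaw 160.92 F [ 0.3  0.  -7.1] T [-0.03 -0.11  0.04] w 0.0114
delta [0.142 0.934 0.387]
```

>>> carry_out:
  moves:
    - [0.07,0.3,0,0,-1]
    - [0.14,0.65,0,0,-1]
    - [0.14,0.93,0,0,-1]
    - [0.14,0.935,0.1,0,-1]
    - [0.14,0.935,0.28,0,-1]
    - [0.14,0.935,0.33,0,-1]
    - [0.14,0.935,0.33,0,-1]
    - [0.14,0.935,0.33,0,-1]

```text
clock: 10.9
eef_pos: [0.4974, 0.0148, 0.1483]
tool_rot: [0.166, 0.986, -0.0, -0.0]
ft_force: [-0.6, -0.3, -6.3]
grip_width: 0.0117
```

Run:
```python
from go import *
delta(-2.4,0,.1208)
w=imaging.camera_model('wrist')
cv2.imwrite('pics/w8.png',imaging.camera('wrist')[:,:,::-1])
cv2.imwrite('pics/s8.png',imaging.camera('side')[:,:,::-1]);crop('pics/s8.png','pics/s8c.png',190,150,330,260,5)
```

```text
clock 10.9 tcp ch mm [-14.7  -0.4 148.3] yaw 160.85 F [-0.6 -0.3 -6.3] T [ 0.02 -0.12 -0.04] w 0.0117
delta [-0.123  0.004  0.275]
```

View pics/w8.png

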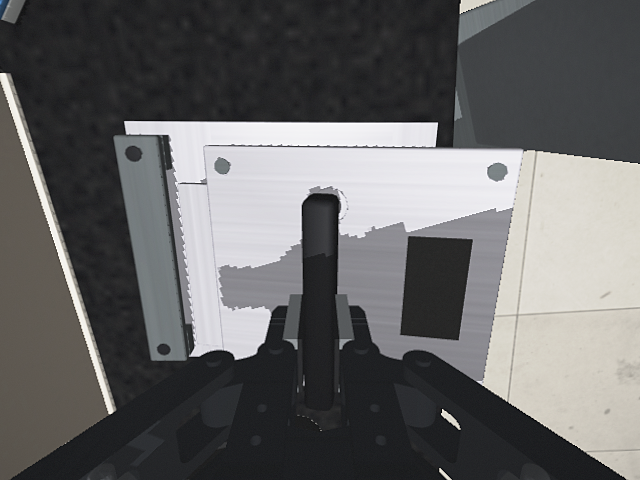

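View pics/s8c.png

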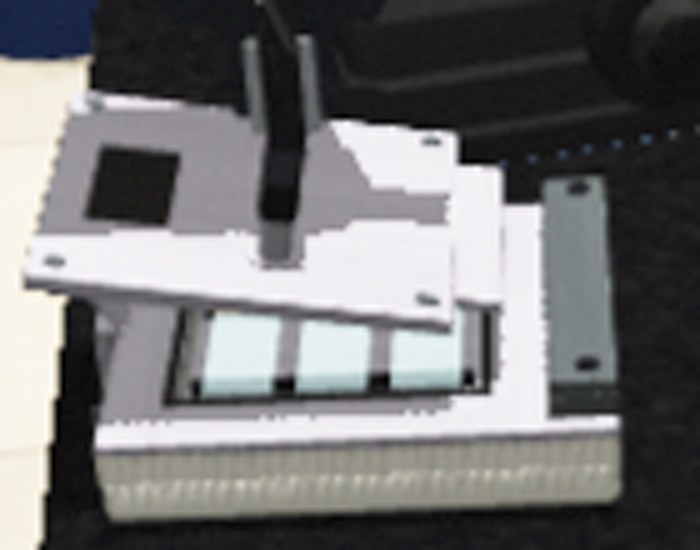

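```bash
cat > e.py <<'E'
from lp import *
from go import C,Y
w=imaging.camera_model('wrist');S=imaging.camera_model('side')
f=lambda x,y:np.array([190+(x+.5)/5-.5,150+(y+.5)/5-.5])
ob=[(S,(-85,70,8),f(72,92)),(S,(-85,-70,8),f(25,277)),(S,(65,-70,8),f(452,319)),(S,(65,70,8),f(458,133)),(S,(83,50,5),f(503,167)),(S,(83,-50,5),f(501,302)),
(S,(-69,28,8),f(105,145)),(S,(-39,28,8),f(180,152)),(S,(-39,-28,8),f(168,226)),(S,(-69,-28,8),f(87,218))]
wo=[(w,(65,-70,8),(204,147)),(w,(-85,-70,8),(524,149)),(w,(-39,-28,8),(408,237)),(w,(-69,-28,8),(473,239)),(w,(-69,28,8),(460,340)),(w,(-39,28,8),(401,333))]
for o in (ob,wo,ob+wo):
    r=pose(o,-19,[.497,.015,.083]);p=r.x
    Rm=R.from_euler('ZYX',p[3:],degrees=True)
    print(p.round(4),'rms',np.sqrt((r.fun**2).mean()).round(2))
    for n,q in (('tongue',(83,0,0)),('front',(-85,0,0)),('grip',(0,0,36))):
        W=Rm.apply(np.array(q)/1000)+p[:3]; print(n,(R.from_euler('z',-Y,degrees=True).apply(W-np.r_[C,0])*1000).round(1))
E
python3 e.py
```

```text
[  0.4926   0.0273   0.0806 -19.2107   9.3635   0.4793] rms 0.32
tongue [58.6  9.8 67.1]
front [-107.2   10.    94.5]
grip [-17.5   9.6 116.1]
[  0.4922   0.0188   0.083  -18.7571   9.9896   0.2725] rms 0.59
tongue [60.8  2.3 68.6]
front [-104.6    1.2   97.7]
grip [-14.7   1.6 118.4]
[  0.4922   0.0189   0.0839 -18.8141   9.2852   0.6206] rms 0.81
tongue [61.   2.3 70.5]
front [-104.8    1.4   97.6]
grip [-15.1   1.5 119.4]
```

```bash
python3 - <<'E'
from go import *
w=imaging.camera_model('wrist')
P=np.array([[75.5,-75,56],[75.5,75,56],[100.5,-82.5,40],[-86.5,-82.5,40]])/1000
print(proj(w,R.from_euler('z',Y,degrees=True).apply(P)+np.r_[C,0]).round(1).tolist())
crop('pics/w8.png','pics/w8c.png',100,110,260,380,2.2 and 3)
E
python3 -c "
import cv2;im=cv2.imread('pics/w8.png')[110:220,100:230];cv2.imwrite('pics/w8a.png',cv2.resize(im,None,fx=5,fy=5,interpolation=2))
im=cv2.imread('pics/w8.png')[320:380,130:230];cv2.imwrite('pics/w8b.png',cv2.resize(im,None,fx=6,fy=6,interpolation=2))"
```

```text
[[160.7, 131.4], [190.9, 357.2], [127.9, 117.4], [441.3, 117.6]]
```

View pics/w8a.png

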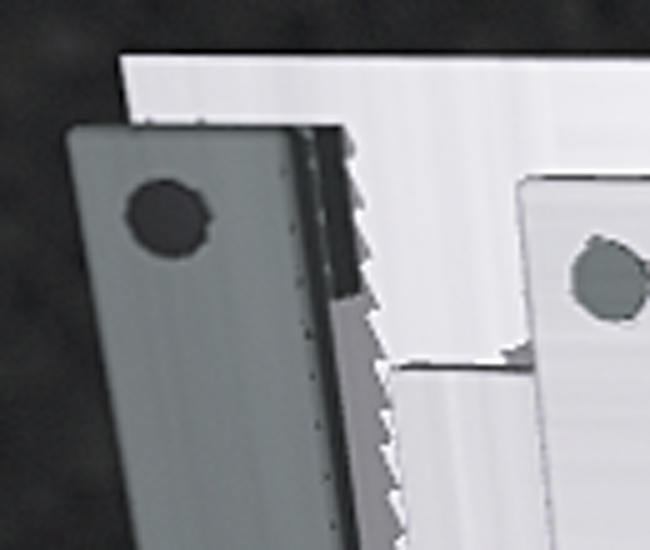

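View pics/w8b.png

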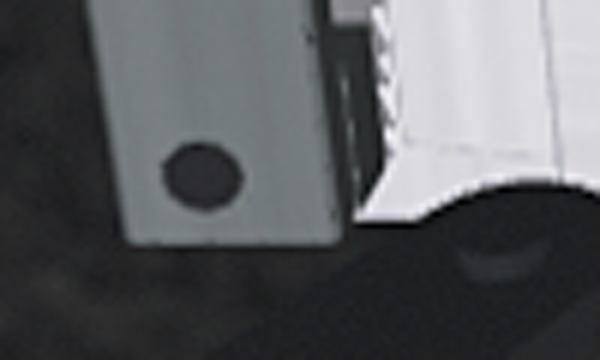

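>>> carry_out:
  moves:
    - [-0.04,0,0.08,0,-1]
    - [-0.08,0,0.16,0,-1]
    - [-0.11,0,0.22,0,-1]
    - [-0.13,0,0.26,0,-1]
    - [-0.13,0,0.26,0,-1]
    - [-0.13,0,0.26,0,-1]

```text
clock: 11.6
eef_pos: [0.5099, 0.0109, 0.1224]
tool_rot: [0.166, 0.986, -0.0, 0.0]
ft_force: [-0.4, 0.8, -4.7]
grip_width: 0.0116
```

Run:
```python
from go import *
delta(10,0,.1195)
cv2.imwrite('pics/w9.png',imaging.camera('wrist')[:,:,::-1]);crop('pics/w9.png','pics/w9c.png',100,100,240,260,5)
cv2.imwrite('pics/s9.png',imaging.camera('side')[:,:,::-1]);crop('pics/s9.png','pics/s9c.png',190,160,330,260,5)
```

```text
clock 11.6 tcp ch mm [ -1.6   0.  122.4] yaw 160.9 F [-0.4  0.8 -4.7] T [-0.08 -0.05 -0.03] w 0.0116
delta [-0.116 -0.     0.029]
```

View pics/w9c.png

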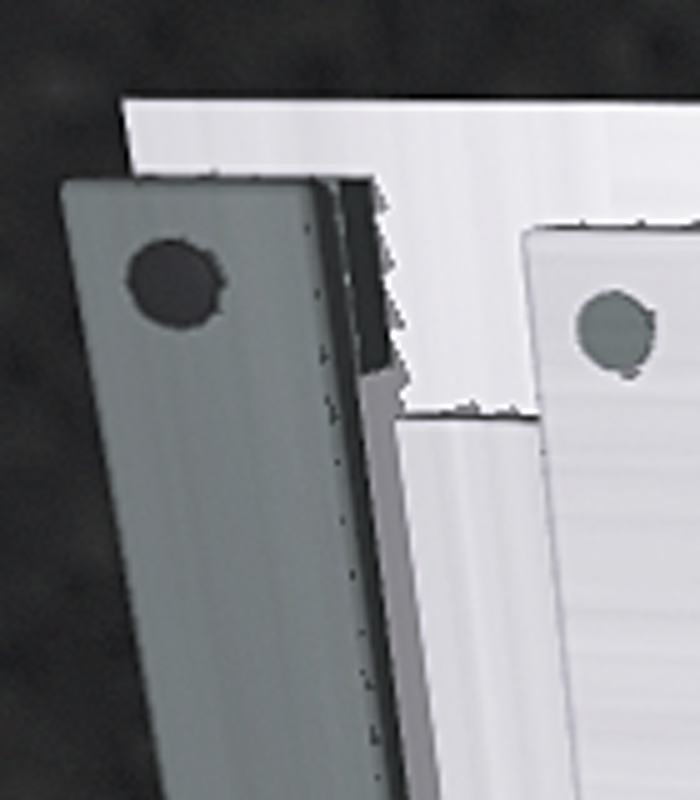

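View pics/s9c.png

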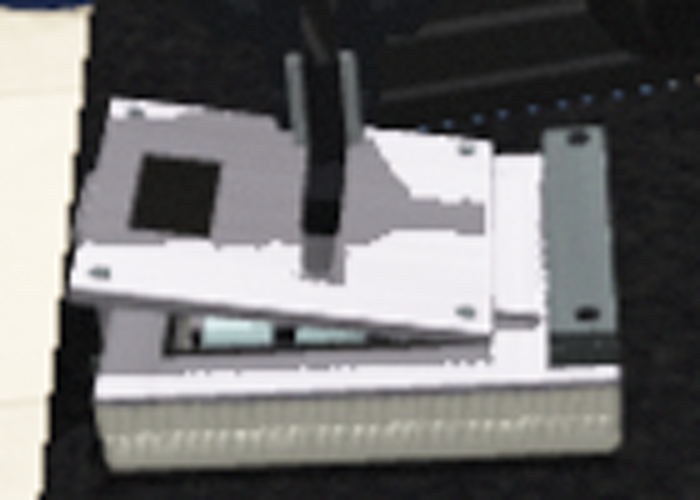

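>>> carry_out:
  moves:
    - [0,0,0.015,0,-1]
    - [-0.01,0,0.025,0,-1]
    - [-0.03,0,0.025,0,-1]
    - [-0.06,0,0.025,0,-1]
    - [-0.09,0,0.025,0,-1]
    - [-0.115,0,0.025,0,-1]
    - [-0.115,0,0.025,0,-1]

```text
clock: 12.4
eef_pos: [0.5204, 0.0072, 0.1196]
tool_rot: [0.166, 0.986, 0.0, -0.001]
ft_force: [-1.2, 0.3, -7.3]
grip_width: 0.0111
```

Run:
```python
from go import *
delta(10,0,.1195)
cv2.imwrite('pics/w10.png',imaging.camera('wrist')[:,:,::-1]);crop('pics/w10.png','pics/w10c.png',100,100,240,260,5)
cv2.imwrite('pics/s10.png',imaging.camera('side')[:,:,::-1]);crop('pics/s10.png','pics/s10c.png',190,160,330,260,5)
```

```text
clock 12.4 tcp ch mm [  9.5  -0.  119.6] yaw 160.9 F [-1.2  0.3 -7.3] T [-0.03  0.13 -0.04] w 0.0111
delta [-0.005  0.     0.001]
```

View pics/w10c.png

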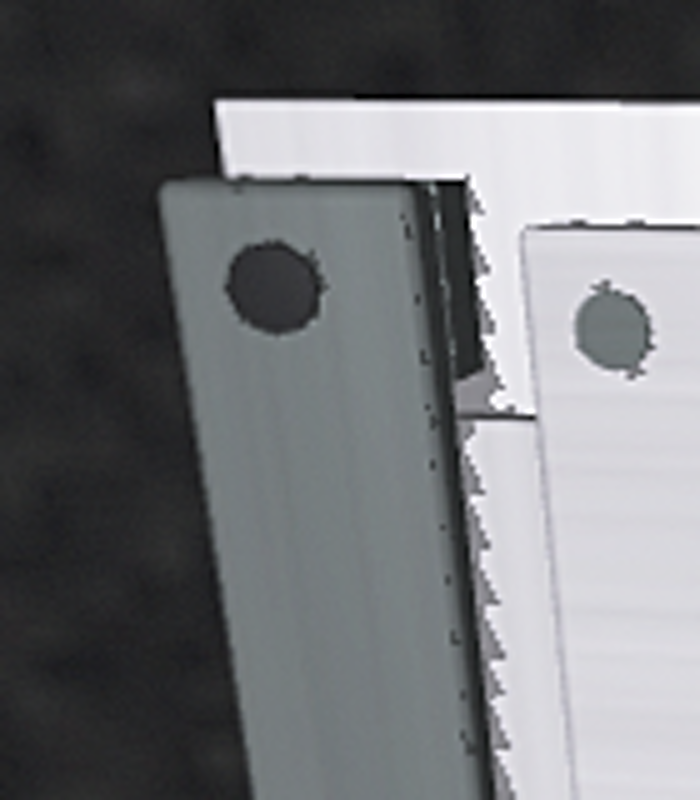

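View pics/s10c.png

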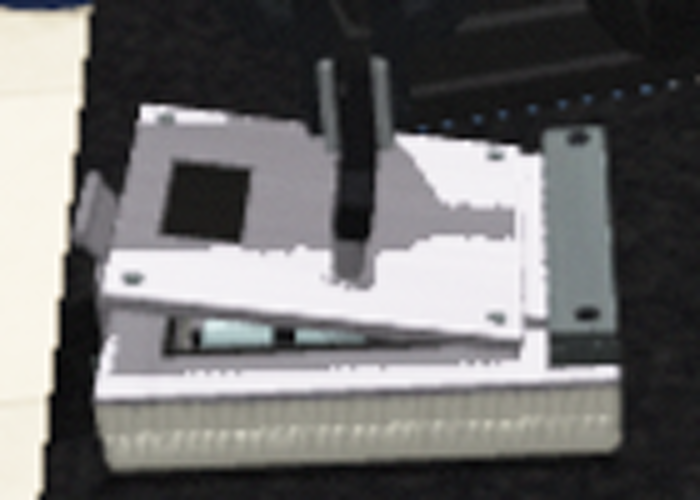

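>>> carry_out:
  moves:
    - [0,0,0.01,0,-1]
    - [0,0,0.02,0,-1]
    - [0,0,0.02,0,-1]
    - [0,0,0.02,0,-1]

```text
clock: 12.9
eef_pos: [0.5199, 0.0073, 0.1179]
tool_rot: [0.166, 0.986, 0.0, -0.001]
ft_force: [-4.2, 2.0, -2.9]
grip_width: 0.0115
```

Run:
```python
from go import *
delta(10,0,.1175)
```

```text
clock 12.9 tcp ch mm [  9.   -0.  117.9] yaw 160.91 F [-4.2  2.  -2.9] T [ 0.21  0.76 -0.06] w 0.0115
delta [-0.01   0.     0.004]
```

>>> carry_out:
  moves:
    - [0.01,0,0.01,0,-1]
    - [0.015,0,0.02,0,-1]
    - [0.02,0,0.03,0,-1]
    - [0.025,0,0.04,0,-1]
    - [0.025,0,0.04,0,-1]

```text
clock: 13.4
eef_pos: [0.518, 0.0081, 0.1144]
tool_rot: [0.166, 0.986, 0.0, 0.0]
ft_force: [-6.3, 1.8, 1.9]
grip_width: 0.0112
```

Run:
```python
from go import *
delta(10,0,.1175)
cv2.imwrite('pics/s11.png',imaging.camera('side')[:,:,::-1]);crop('pics/s11.png','pics/s11c.png',190,160,330,260,5)
```

```text
clock 13.4 tcp ch mm [  6.9   0.  114.4] yaw 160.91 F [-6.3  1.8  1.9] T [ 0.08  0.9  -0.09] w 0.0112
delta [-0.031 -0.    -0.031]
```

View pics/s11c.png

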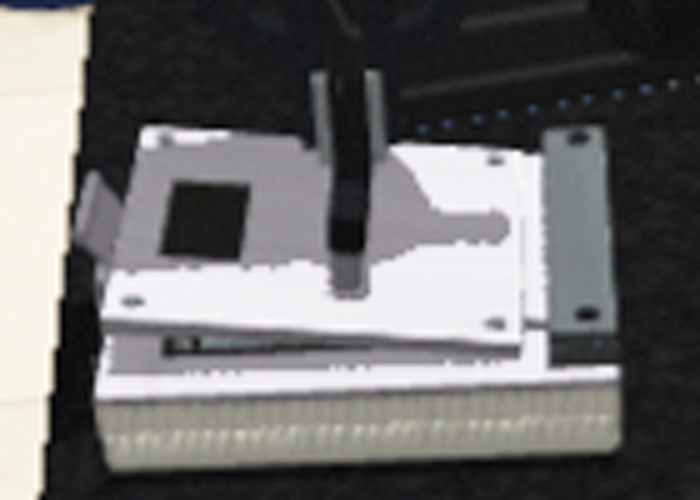

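>>> carry_out:
  moves:
    - [0.01,0,0.01,0,-1]
    - [0.015,0,0.02,0,-1]
    - [0.02,0,0.03,0,-1]
    - [0.02,0,0.03,0,-1]

```text
clock: 13.85
eef_pos: [0.517, 0.0084, 0.1127]
tool_rot: [0.166, 0.986, -0.0, 0.002]
ft_force: [-7.5, 0.3, 6.2]
grip_width: 0.0113
```

Run:
```python
from go import *
delta(10,0,.1175)
cv2.imwrite('pics/s12.png',imaging.camera('side')[:,:,::-1]);crop('pics/s12.png','pics/s12c.png',190,160,330,260,5)
```

```text
clock 13.85 tcp ch mm [5.900e+00 1.000e-01 1.127e+02] yaw 160.9 F [-7.5  0.3  6.2] T [ 0.01  0.85 -0.04] w 0.0113
delta [-0.041 -0.001 -0.048]
```

View pics/s12c.png

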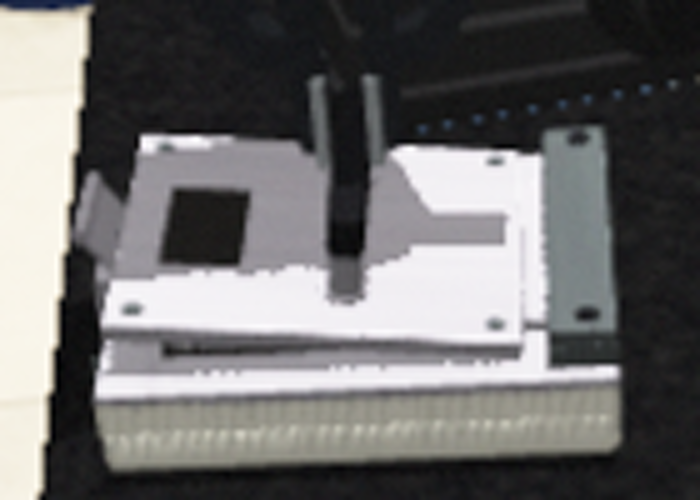

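>>> carry_out:
  moves:
    - [0.01,0,0,0,-0.7]
    - [0.015,0,0,0,-0.6]
    - [0.015,0,0,0,-0.5]
    - [0.015,0,0,0,-0.3]
    - [0.015,0,0,0,-0.1]
    - [0.015,0,0,0,0]
    - [0.015,0,0,0,0]

```text
clock: 14.6
eef_pos: [0.5149, 0.0091, 0.1107]
tool_rot: [0.166, 0.986, -0.0, 0.0]
ft_force: [-0.1, -0.7, -0.6]
grip_width: 0.0426
```

Run:
```python
from go import *
delta(-54,0,.150)
cv2.imwrite('pics/s13.png',imaging.camera('side')[:,:,::-1]);crop('pics/s13.png','pics/s13c.png',190,160,330,260,5)
cv2.imwrite('pics/w13.png',imaging.camera('wrist')[:,:,::-1])
```

```text
clock 14.6 tcp ch mm [  3.7   0.  110.7] yaw 160.91 F [-0.1 -0.7 -0.6] T [-0.03  0.03  0.02] w 0.0426
delta [ 0.577 -0.    -0.393]
```

View pics/s13c.png

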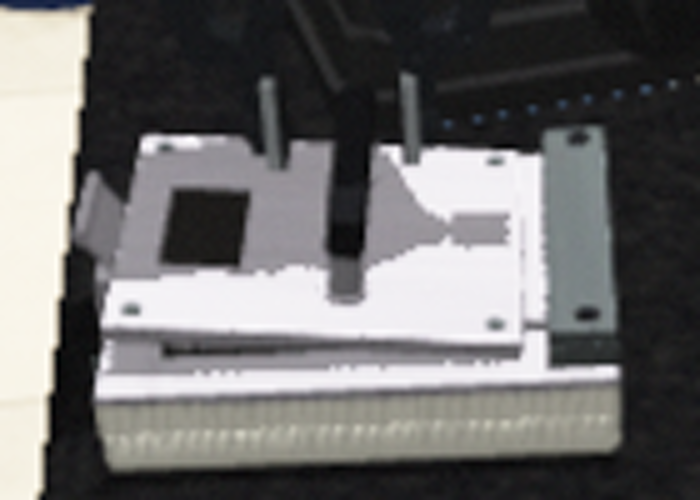

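View pics/w13.png

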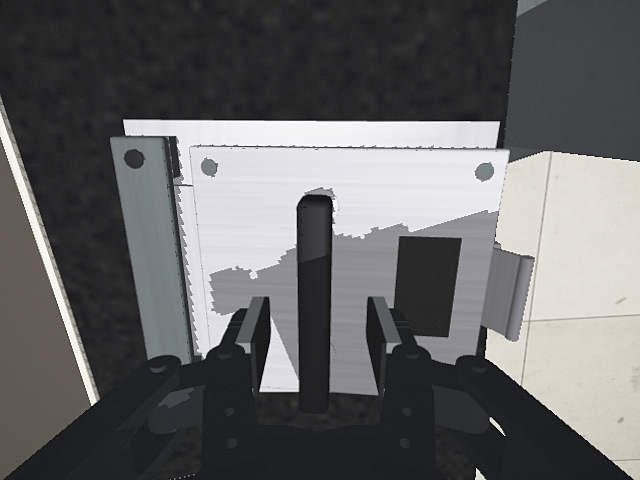

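>>> carry_out:
  moves:
    - [0,0,-0.2,0,0]
    - [0,0,-0.5,0,0]
    - [0.1,0,-0.6,0,-0.5]
    - [0.4,0,-0.6,0,-1]
    - [0.567,0,-0.6,0,-1]
    - [0.567,0,-0.4,0,-1]
    - [0.567,0,0,0,-1]
    - [0.567,0,0.2,0,-1]
    - [0.567,0,0.22,0,-1]
    - [0.567,0,0.22,0,-1]

```text
clock: 15.7
eef_pos: [0.4605, 0.0278, 0.0885]
tool_rot: [0.166, 0.986, -0.0, -0.001]
ft_force: [0.6, -0.0, 0.4]
grip_width: -0.0002
```

Run:
```python
from go import *
delta(-53,0,.085)
cv2.imwrite('pics/s14.png',imaging.camera('side')[:,:,::-1]);crop('pics/s14.png','pics/s14c.png',190,160,330,260,5)
```

```text
clock 15.7 tcp ch mm [-53.8  -0.2  88.5] yaw 160.91 F [ 0.6 -0.   0.4] T [-0.02 -0.   -0.01] w -0.0002
delta [-0.009  0.002  0.035]
```

View pics/s14c.png

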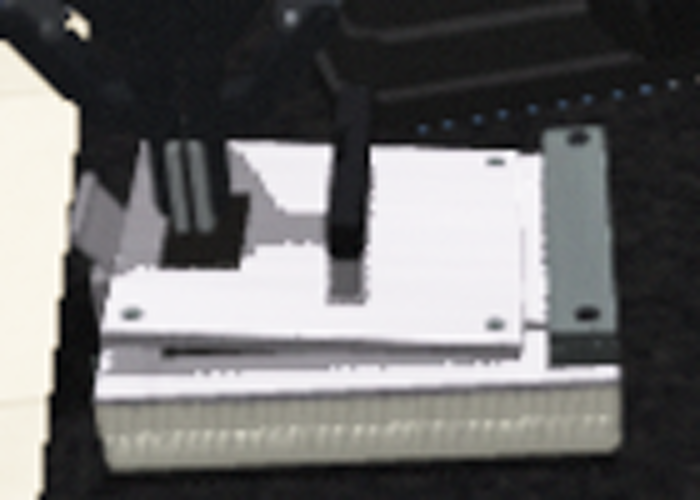

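>>> carry_out:
  moves:
    - [0,0,0.03,0,-1]
    - [0,0,0.06,0,-1]
    - [0,0,0.09,0,-1]
    - [0,0,0.12,0,-1]
    - [0,0,0.12,0,-1]

```text
clock: 16.25
eef_pos: [0.461, 0.0276, 0.0766]
tool_rot: [0.166, 0.986, -0.0, -0.0]
ft_force: [0.3, 0.3, 0.2]
grip_width: -0.0001
```

Run:
```python
from go import *
delta(-53,0,.085)
cv2.imwrite('pics/s15.png',imaging.camera('side')[:,:,::-1]);crop('pics/s15.png','pics/s15c.png',190,160,330,260,5)
```

```text
clock 16.25 tcp ch mm [-53.3  -0.1  76.6] yaw 160.9 F [0.3 0.3 0.2] T [-0.03  0.01 -0.02] w -0.0001
delta [-0.003  0.001 -0.084]
```

View pics/s15c.png

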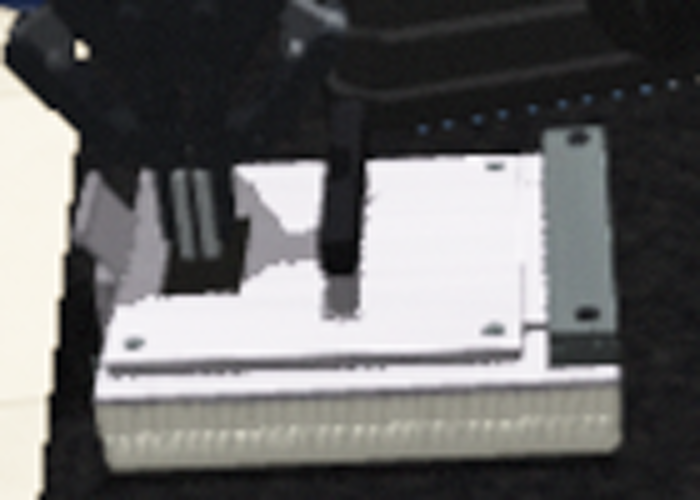

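>>> carry_out:
  moves:
    - [0,0,0.03,0,-1]
    - [0,0,0.05,0,-1]
    - [0,0,0.05,0,-1]

```text
clock: 16.6
eef_pos: [0.4615, 0.0276, 0.073]
tool_rot: [0.166, 0.986, 0.0, 0.0]
ft_force: [-4.0, 0.2, 11.7]
grip_width: 0.0
```

>>> carry_out:
  moves:
    - [0,0,-0.1,0,-1]
    - [0,0,-0.5,0,-1]
    - [0,0,-1,0,-1]

```text
clock: 16.9
eef_pos: [0.4593, 0.0276, 0.1711]
tool_rot: [0.166, 0.986, -0.001, -0.003]
ft_force: [1.4, 0.0, -0.1]
grip_width: -0.0002
```

>>> carry_out:
  moves:
    - [0.3,-0.3,-0.2,0,-1]
    - [0.5,-0.6,-0.5,0,-1]
    - [0.5,-1,-0.6,0,-1]
    - [0.5,-1,-0.6,0,-1]
    - [0.5,-1,-0.6,0,-1]

```text
clock: 17.4
eef_pos: [0.3814, -0.051, 0.2323]
tool_rot: [0.167, 0.986, 0.0, 0.001]
ft_force: [0.3, 0.2, 0.8]
grip_width: 0.0003
```

Run:
```python
from go import *
delta(-53,0,.085)
cv2.imwrite('pics/s16.png',imaging.camera('side')[:,:,::-1]);crop('pics/s16.png','pics/s16c.png',190,160,330,260,5)
cv2.imwrite('pics/w16.png',imaging.camera('wrist')[:,:,::-1])
cv2.imwrite('pics/t16.png',imaging.camera('top')[:,:,::-1])
```

```text
clock 17.4 tcp ch mm [-102.8 -100.5  232.3] yaw 160.77 F [0.3 0.2 0.8] T [ 0.    0.   -0.02] w 0.0003
delta [-0.493  1.005  1.475]
```

View pics/s16c.png

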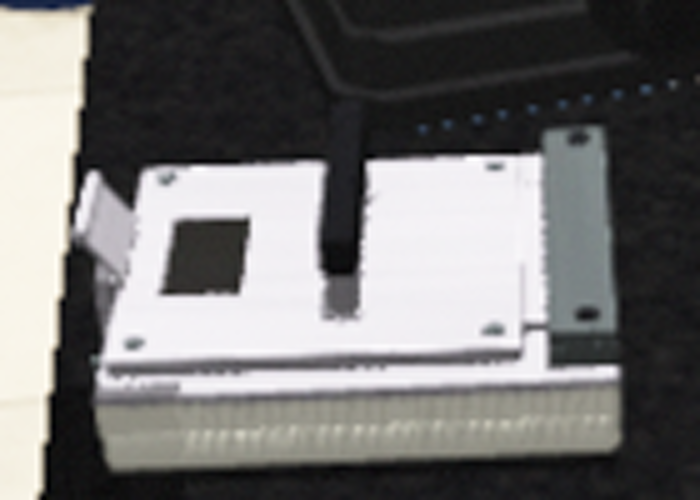

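View pics/w16.png

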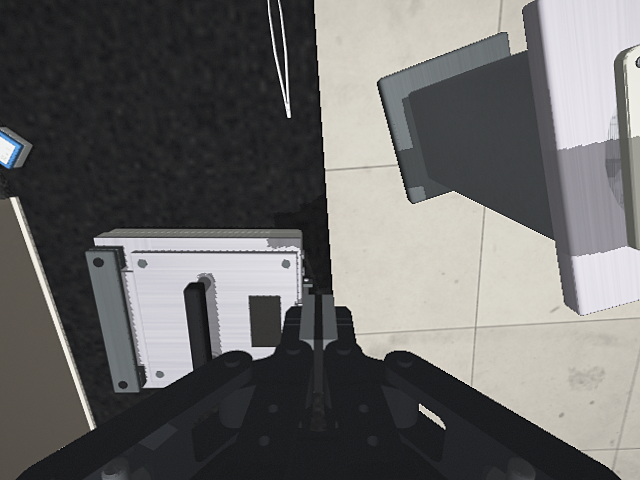

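View pics/t16.png

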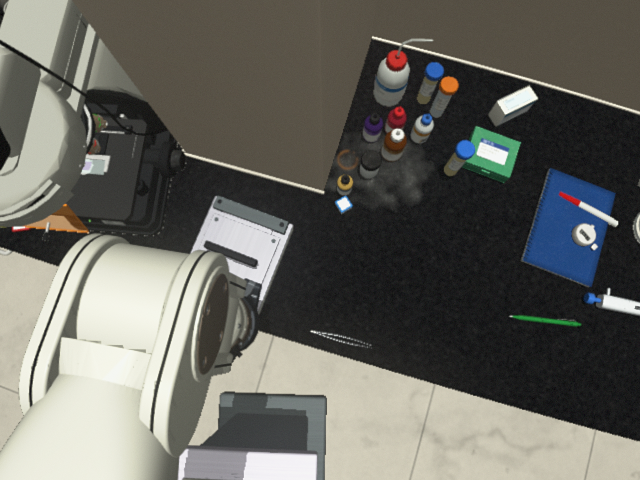

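Run:
```python
from go import *
S=imaging.camera_model('side')
P=np.array([[-85,70,48],[-85,-70,48],[65,-70,48],[65,70,48],[-69,-28,48],[-39,28,48]])/1000
Rz=R.from_euler('z',Y,degrees=True)
for dx in (0,1.5):
  q=proj(S,Rz.apply(P+[dx/1000,0,0])+np.r_[C,0])+[0,-1.3]
  print(((q+.5-[190,160])*5-.5).round(0).tolist())
a=cv2.imread('pics/side0.png')[175:220,195:235];b=cv2.imread('pics/s16.png')[175:220,195:235]
c=cv2.imread('pics/s16.png')[205:255,200:260]
cv2.imwrite('pics/cmp.png',cv2.resize(np.hstack([a,b]),None,fx=9,fy=9,interpolation=2))
cv2.imwrite('pics/fr.png',cv2.resize(c,None,fx=10,fy=10,interpolation=2))
```

```text
[[142.0, 167.0], [101.0, 360.0], [522.0, 344.0], [518.0, 153.0], [158.0, 296.0], [250.0, 216.0]]
[[145.0, 166.0], [105.0, 360.0], [526.0, 344.0], [521.0, 152.0], [162.0, 296.0], [254.0, 216.0]]
```

View pics/cmp.png

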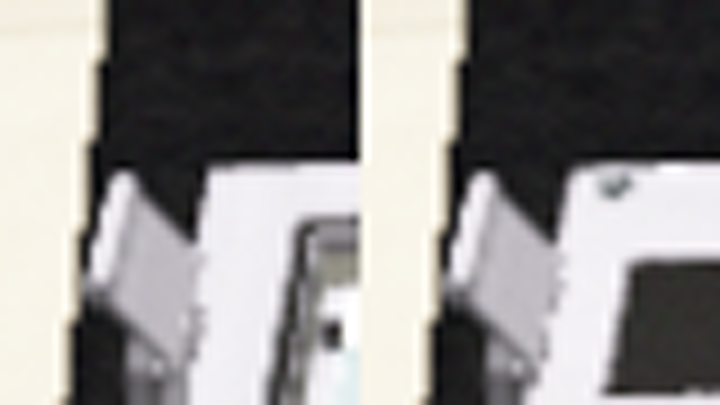

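View pics/fr.png

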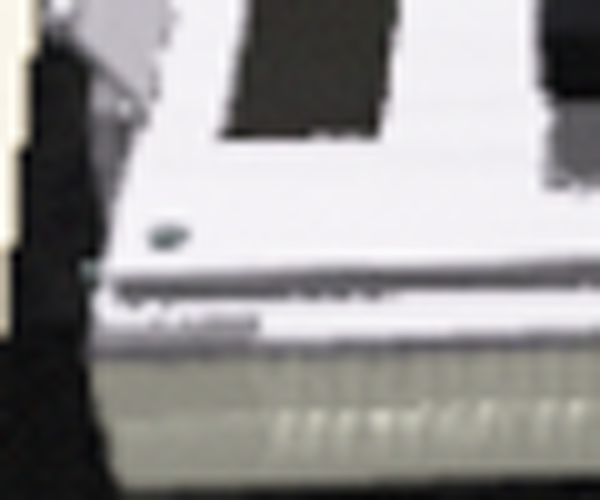

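```bash
python3 -c "
from h import *
print(order.job_done()); print(bot.get_obs()['clock'])"
```

```text
the job is handed in; nothing more can be done
None
the job is handed in; nothing more can be done
```

The incubator is closed and the job was handed in at about 17.5 s. The hand-in reports no verdict, so the result below rests on my own checks.

**How it was done**
- The moves cannot tilt the tool. I gripped the lid's bar by its upper edge and pressed the lid's front on the incubator's right deck edge, which turned it about 9° in the grip.
- I brought it over tilted, lowered the tongue to the deck and slid it under the keeper bar. A force reading showed it against the back stop and on the deck, with the front still raised.
- I pivoted the front down onto the catch slope and opened the fingers slowly. Then I pressed the pad with the closed fingers until the lid lay flat, and moved clear.

**Last checks**
- **Lid:** in the side view the front corner and the pad corners lie within about 1 pixel of where a closed, flat lid should appear. A further press on the pad met firm resistance of about 12 N.
- **Catch:** it looks the same as in the first picture, upright. I did not see the nose over the lid's edge directly, only that the catch is upright with the lid flat.
- **Surroundings:** the bystanders appear unmoved in the top view. The force reads about 0 with the arm clear.

**Disagreements:** while I lined the lid up over the incubator, the cameras disagreed by about 2 mm between the wrist and top views. The side view alone was off by up to about 10 mm sideways. I therefore steered by lid-to-incubator offsets within the wrist image.

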